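# Angle the frame rail past the post into its bay

### The arm

A 6-joint arm with a two-finger parallel gripper is mounted at the origin on the work surface. World frame = base frame: x ahead of the robot, y to its left, z up, the work surface at z = 0. Lengths are in m, angles in rad, forces in N, time in s.
With the tool pointing down it reaches from about 0.35 to 0.975 m from the base axis. Payload 4.9 kg.
Tool frame: the origin (TCP) lies on the centre line of the jaws, within the pads' length; the fingertips stand 8 mm ahead of it and the grasp point (between the pads) lies 11 mm behind it; z points along the fingers, y is the direction in which the jaws open and shut (so a half turn about z gives the same grasp; the last joint's range is limited). The gripper opens to 85 mm and grips with 20 to 120 N. Pads are 22 mm wide; open, the fingers measure 114 mm over their backs; the gripper's body (76 mm by 85 mm) begins 54 mm behind the grasp point. The pads swing forward as they close: fully open they stand 13 mm farther back than shut.
Start: joints at [-1.313, 0.053, 1.613, -0, 1.476, -0.119], TCP at [0.23, -0.581, 0.239] pointing down, gripper open.
Joint ranges: [-3.01, 3.01], [-1.01, 2.22], [0.06, 2.58], [-1.02, 4.17], [0.09, 2.62], [-3.14, 3.14]. Speed limits (rad/s): [2.57, 2.57, 3.14, 3.14, 3.14, 3.14].

### API

Orientations are given as a unit quaternion [w, x, y, z].
In Python, from plant import manip gives the robot as it stands.
- The arm moves only by the tool step_arm, never from a script. Its argument "deltas" is a list of rows, each a list of 7 numbers: the shift along the tool's x, y, z in m, then the turn, a rotation vector about the tool's x, y, z in rad, then the gripper command: -1 is fully open, 1 is shut, values between are in proportion. In form: [[dx, dy, dz, ax, ay, az, hand], ...]. A call has 1 to 20 rows; each row is the pose to reach, as a shift and turn from the pose commanded when the call began, along the tool's axes at that moment; what a row does not reach only later rows make up. A row lasts 1/10 s, in which the tool goes at most 50 mm and 8.59 degrees, less where a joint would pass 70% of its speed; a pose out of reach is approached as far as the arm can. A call with a gripper value outside its range is refused whole. The fingers move at their own pace and stop on an object; the grip force is fixed at half the most. Time passes only in rows, so rows that repeat a pose let the fingers close. It gives the time, the measured TCP pose, the force and the opening at its end, in the units of the state.
- manip.state(): the state, without advancing time (a new reading comes with each control period).
- manip.grab_frame(name): name is "side" or "top"; returns the picture (420x560x3 uint8, red, green, blue); there is no depth.
- manip.get_calibration(name): a dict with "fov_y" (degrees; the focal length in pixels is half the picture's height over the tangent of half this angle, whatever the lens; pixels are square), "cx", "cy" (the principal point, pixels), "R" (3x3) and "t" (3): a world point X has camera coordinates R X + t. Camera axes: x right, y down, z forward; pixel columns grow to the right and rows downward; lengths in m; the calibration is good to about 2 mm. A picture is of the moment at which its call begins. get_calibration takes no time and is no camera call.
- manip.job_done(): hands the job in, once; it reports no verdict.
The state is a dict: "time": time; "joint_pos": joint angles; "joint_vel": joint speeds; "joint_efforts": joint torques, N m; "tool_pos": TCP position; "tool_rot": TCP orientation; "contact_force": force on the tool from outside, world axes, zero at the start; "ft_torque": the same for the moment, N m; "gripper_width": opening from 0.0 (shut) to 1.0 (fully open).
Only numpy, scipy, OpenCV 4.12 (cv2) and the standard library are available. Lean on these libraries where they do the work, as an engineer would, in place of code of your own. Each camera call takes 0.05 s, during which the arm holds its last target.

### The job

Push the long aluminium rail across the bench with the fingertips, one end and then the other, so that it angles past the short steel post and ends up lying fully home in the low white three-sided bay, flat against the back fence along its whole length and between the two side walls. Only push it: never pick it up or tip it. Leave the wash bottle, tube rack, tape roll and sample box where they stand, and let go of everything at the end.

Things in the scene. Friction and masses are not known exactly. Their poses are not given: they have to be found in the camera images.
- rail: The loose frame rail: a straight square aluminium bar, 260 mm long, 26 mm wide and 26 mm high, with black end caps and a dark groove along the top; about 0.25 to 0.5 kg; it slides on the bench without rolling. Origin: centre of its underside. Its y axis runs along its length, x across it, z up.
- rail_a (a point): Centre of the rail's end face at +y of the rail (130 mm from its middle), 13 mm above its underside.
- rail_b (a point): Centre of the rail's other end face, at -y of the rail, 13 mm above its underside. At the start this is the end nearer the post.
- bay: The white parking bay fixed to the bench, 24 mm high: a straight back fence and two side walls 45 mm deep, all 8 mm thick, with no floor (the bench itself) and open on the side facing the robot. Origin: on the bench, at the middle of the fence's inner face. x points into the fence (away from the robot), y along the fence. The room inside is 300 mm long (y from -150 to +150 mm) and the side walls reach from x = 0 to x = -45 mm.
- post: A short round steel post fixed to the bench in front of the bay's mouth, 20 mm across and 55 mm high, about 115 mm in front of the fence and 55 mm to the bay's -y side of its middle, so that the rail cannot be pushed in square. Origin: centre of its foot.
- wash_bottle: White squeeze bottle with an orange band, 62 mm across, 123 mm high and 160 mm with its thin spout; origin centre of its underside. Leave alone.
- tube_rack: Yellow tube rack, 50 x 100 x 53 mm, capped tubes reach 82 mm high; origin centre of its underside. Leave alone.
- tape_roll: Green roll of tape lying flat, 72 mm across, 24 mm high; origin centre of its underside. Leave alone.
- sample_box: Blue open box, 70 x 100 x 30 mm, behind the fence; origin centre of its underside. Leave alone.

How it is judged:
At the end, for the whole second after the job is handed in: Both rail ends lie against the back fence (gap at most 7 mm at each end), the rail's middle is within 30 mm of the bay's middle along the fence, so between the side walls, and the rail lies flat on the bench at rest (x of each of rail_a, rail_b in the frame of bay above -0.02 m and y of rail in the frame of bay between -0.03 and 0.03 m and height (world z) of each of rail_a, rail_b below 0.018 m and linear speed of rail below 0.01 m/s); the robot touches nothing.
It fails at once if the rail was lifted or tipped: an end rose more than 12 mm off the bench (height (world z) of any of rail_a, rail_b above 0.025 m).
It fails at once if the wash bottle was shifted more than 20 mm or tipped (distance of wash_bottle from where it was at the start of the episode above 0.02 m or angle between wash_bottle's own z axis and vertical above 0.35 rad).
It fails at once if the tube rack was shifted more than 20 mm or tipped (distance of tube_rack from where it was at the start of the episode above 0.02 m or angle between tube_rack's own z axis and vertical above 0.35 rad).
It fails at once if the tape roll was shifted more than 20 mm or tipped (distance of tape_roll from where it was at the start of the episode above 0.02 m or angle between tape_roll's own z axis and vertical above 0.35 rad).
It fails at once if the sample box was shifted more than 20 mm or tipped (distance of sample_box from where it was at the start of the episode above 0.02 m or angle between sample_box's own z axis and vertical above 0.35 rad).
It also fails if it takes over 58 s, if anything falls off the work surface, if the arm or the gripper's body presses on something with over 40 N, if the wrist force passes 120 N, or if a joint passes its speed limit or range.

## Working session

There is one attempt and no reset: what is moved stays moved. The work goes in short steps, Python scripts to look and compute and a tool call to move; the robot and the scene stay as the last step left them, time stands still between calls to the robot, and variables do not carry over. Pictures are saved under pics/ and viewed, and the job is handed in when it is done.

Besides the shell and the picture viewer there is one more tool, called after "Call:" in YAML: its name, and indented under it one key for each argument. step_arm: Moves the arm, as the interface text tells. Its arguments: {"type":"object","properties":{"deltas":{"type":"array"}},"required":["deltas"]}

```bash
mkdir -p pics; ls; python3 - <<'E'
from plant import manip
import cv2
s=manip.state();print(s)
for n in("top","side"):
    print(n,manip.get_calibration(n)); cv2.imwrite(f"pics/{n}0.png",manip.grab_frame(n)[:,:,::-1])
E
```

```text
pics
{'time': 0.0, 'joint_pos': array([-1.31299425e+00,  5.33450139e-02,  1.61428193e+00, -4.57332879e-05,
        1.47602059e+00, -1.19023547e-01]), 'joint_vel': array([-0.00035913, -0.00110394,  0.00074519,  0.00035617,  0.00251866,
        0.00223226]), 'joint_efforts': array([-7.26049129e-04, -3.93673611e+01, -3.70179999e+01, -1.61053972e-04,
        7.16890165e-03,  1.00311328e-05]), 'tool_pos': array([ 0.22980052, -0.58056552,  0.23807757]), 'tool_rot': array([-1.02338912e-03,  9.82301824e-01,  1.87302081e-01, -9.39431031e-05]), 'contact_force': array([-0.45954331,  0.2520818 ,  0.88976385]), 'ft_torque': array([-0.01495963, -0.01622603,  0.01234171]), 'gripper_width': 0.9978681549598286}
top {'fov_y': 48.95703065449171, 'cx': 280.3116270611436, 'cy': 210.01492413609873, 'R': array([[-0.02113665, -0.99977605, -0.00104201],
       [-0.99000337,  0.02107539, -0.13946024],
       [ 0.13945097, -0.00191612, -0.99022712]]), 't': array([0.01077588, 0.60149775, 0.82454887])}
side {'fov_y': 47.013369600670764, 'cx': 285.7247943853773, 'cy': 211.37761553987303, 'R': array([[ 0.93808232, -0.34627581, -0.00972775],
       [-0.21566087, -0.56180193, -0.798667  ],
       [ 0.27109399,  0.75131329, -0.6016946 ]]), 't': array([-0.55449064,  0.16378878,  0.84108251])}
```

View pics/top0.png

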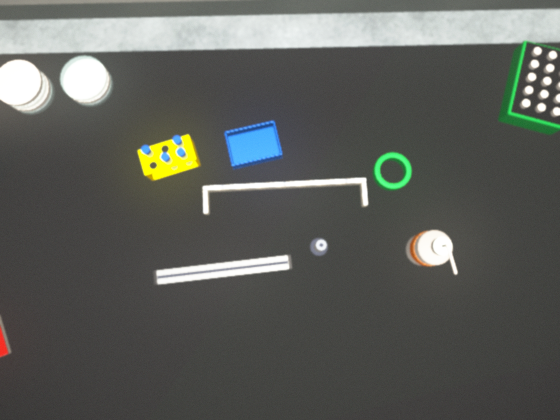

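View pics/side0.png

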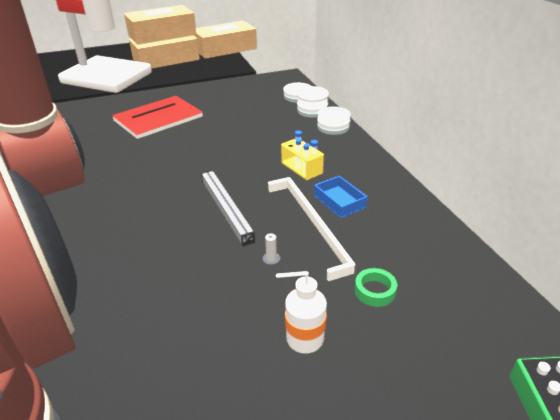

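The top view shows the rail from about (156,277) to (290,262), the post at (320,246), and the bay with corners at about (205,187) and (365,180) and its mouth facing down. The bottle is at (432,248), the tape at (393,170), the rack at (168,157) and the box at (253,143).

```bash
cat > h.py <<'E'
import numpy as np, cv2
from plant import manip
def ray(n,uv,z):
    c=manip.get_calibration(n); f=210/np.tan(np.radians(c['fov_y']/2))
    R=np.array(c['R']);C=-R.T@np.array(c['t'])
    d=R.T@np.array([(uv[0]-c['cx'])/f,(uv[1]-c['cy'])/f,1.]); return (C+d*(z-C[2])/d[2])[:2]
def blobs(n,m,amin=30):
    k,l,st,ce=cv2.connectedComponentsWithStats(m.astype(np.uint8))
    return [(i,st[i],ce[i]) for i in range(1,k) if st[i][4]>=amin],l
E
python3 - <<'E'
from h import *
im=cv2.imread('pics/top0.png'); hsv=cv2.cvtColor(im,cv2.COLOR_BGR2HSV)
m=(hsv[...,2]>110)&(hsv[...,1]<70)
m[:110]=0
b,l=blobs('top',m)
for i,st,ce in b:
    print(st,ce.round(1))
    pts=np.argwhere(l==i)[:,::-1].astype(np.float32)
    bx=cv2.boxPoints(cv2.minAreaRect(pts))
    z=.026 if 150<ce[0]<300 and ce[1]>230 else .024
    print(bx.round(1).tolist(), [ray('top',p,z).round(4).tolist() for p in bx])
for nm,u in dict(bayfl=(203,186),bayfr=(366,179),wl=(206,214),wr=(365,206),post=(321,244.5)).items():
    print(nm,ray('top',u,.055 if nm=='post' else .024).round(4))
cv2.imwrite('pics/z0.png',cv2.resize(im[160:300,140:380],None,fx=3.3,fy=3.3,interpolation=cv2.INTER_CUBIC))
im=cv2.imread('pics/side0.png');cv2.imwrite('pics/zs0.png',cv2.resize(im[120:320,180:400],None,fx=3,fy=3,interpolation=cv2.INTER_CUBIC))
E
```

```text
[ 16 110  28   5  89] [ 29.7 111.3]
[[16.0, 110.0], [43.0, 110.0], [43.0, 114.0], [16.0, 114.0]] [[0.8153, 0.5171], [0.8141, 0.4636], [0.8059, 0.4632], [0.807, 0.5166]]
[551 110   9   7  56] [555.1 112.8]
[[551.0, 110.0], [559.0, 110.0], [559.0, 116.0], [551.0, 116.0]] [[0.7925, -0.5415], [0.7921, -0.5573], [0.7798, -0.556], [0.7802, -0.5402]]
[160 151  10  11  30] [164.2 156.3]
[[160.0, 151.0], [169.0, 151.0], [169.0, 161.0], [160.0, 161.0]] [[0.7256, 0.2306], [0.7252, 0.213], [0.7052, 0.2128], [0.7056, 0.2303]]
[ 202  177  167   38 1680] [283.8 187.4]
[[200.60000610351562, 184.39999389648438], [366.79998779296875, 176.0], [368.29998779296875, 205.89999389648438], [202.10000610351562, 214.3000030517578]] [[0.6574, 0.1511], [0.6671, -0.1711], [0.6086, -0.1712], [0.599, 0.148]]
[ 415  229   43   46 1188] [435.7 248.7]
[[410.0, 256.1000061035156], [423.3999938964844, 223.3000030517578], [469.8999938964844, 242.1999969482422], [456.6000061035156, 275.0]] [[0.5108, -0.2455], [0.5728, -0.2748], [0.5348, -0.3608], [0.4736, -0.3308]]
[406 236  15  30 102] [409.8 252.3]
[[402.29998779296875,
[... 262 characters left out ...]
0, 255.0]] [[0.5492, -0.0573], [0.5485, -0.0897], [0.5163, -0.0885], [0.517, -0.0564]]
[ 155  254  137   31 2204] [222.7 269.3]
[[153.5, 269.20001220703125], [290.0, 253.3000030517578], [291.8999938964844, 269.3999938964844], [155.39999389648438, 285.20001220703125]] [[0.4965, 0.2388], [0.5208, -0.0186], [0.4907, -0.0213], [0.4667, 0.2348]]
[  0 316  11  38  82] [  4.7 335. ]
[[-2.200000047683716, 316.70001220703125], [0.10000000149011612, 316.0], [11.0, 352.3999938964844], [8.699999809265137, 353.1000061035156]] [[0.4151, 0.5274], [0.4163, 0.5232], [0.3502, 0.4989], [0.3491, 0.5031]]
bayfl [0.6542 0.1464]
bayfr [ 0.6613 -0.1692]
wl [0.5995 0.1405]
wr [ 0.6085 -0.1648]
post [ 0.5344 -0.0751]
```

View pics/z0.png

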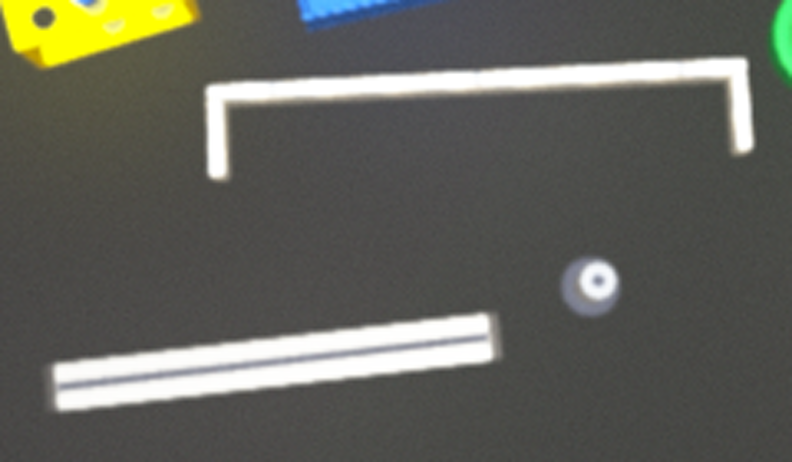

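View pics/zs0.png

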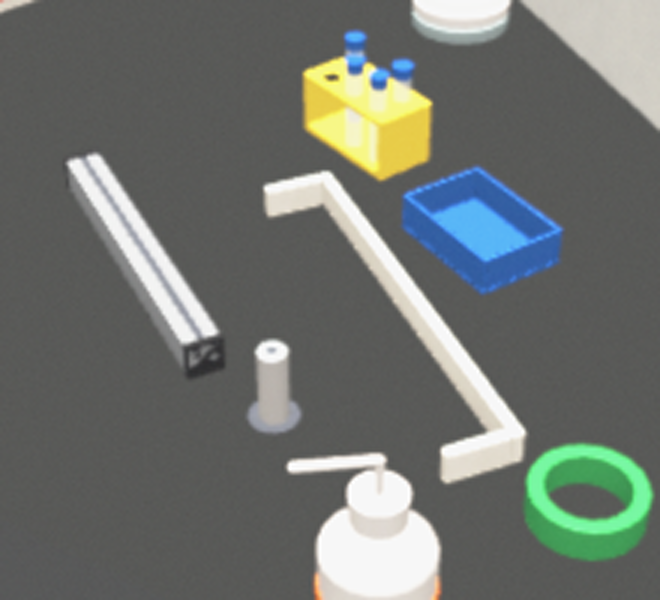

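```bash
cat >> h.py <<'E'
from scipy.spatial.transform import Rotation as Ro
def delta(p,yawdeg):
    s=manip.state();w,x,y,z=s['tool_rot'];R=Ro.from_quat([x,y,z,w])
    a=np.radians(yawdeg);T=Ro.from_matrix(np.array([[np.cos(a),np.sin(a),0],[np.sin(a),-np.cos(a),0],[0,0,-1]]))
    print('t',round(s['time'],2),'now',s['tool_pos'].round(4),'F',s['contact_force'].round(1),'w',round(s['gripper_width'],2))
    print('d',R.inv().apply(np.array(p)-s['tool_pos']).round(4),'rot',(R.inv()*T).as_rotvec().round(4))
def look(k):
    im=manip.grab_frame('top');cv2.imwrite(f'pics/top{k}.png',im[:,:,::-1]);
    im2=manip.grab_frame('side');cv2.imwrite(f'pics/side{k}.png',im2[:,:,::-1])
    cv2.imwrite(f'pics/v{k}.png',np.hstack([cv2.resize(im[120:320,130:430],None,fx=1.33,fy=1.33)[...,::-1],cv2.resize(im2[110:310,160:400],None,fx=1.33,fy=1.33)[...,::-1]]))
E
python3 - <<'E'
from h import *
delta((.44,.01,.238),27)
print('post foot',ray('top',(319.1,246.7),0),'inner fence z0',ray('top',(209.7,190.9),0),ray('top',(360.6,183.6),0),'z24',ray('top',(209.7,190.9),.024),ray('top',(360.6,183.6),.024))
for n,u,z in [('fenceL side',(180+328/3,120+175/3),.024),('fenceR side',(180+523/3,120+432/3),.024),('postside',(180+273/3,120+347/3),.055),('railA top mid',(180+84/3,120+157/3),.026),('railB top mid',(180+206/3,120+343/3),.026)]: print(n,ray('side',u,z))
E
```

```text
t 0.1 now [ 0.2298 -0.5806  0.2382] F [1.3 0.  0.5] w 1.0
d [ 0.4127 -0.4718  0.0012] rot [-0.0019 -0.0003 -0.0944]
post foot [ 0.53371955 -0.0761312 ] inner fence z0 [0.64878155 0.13712837] [ 0.65712306 -0.16267787] z24 [0.64430206 0.13346457] [ 0.65242122 -0.15835028]
fenceL side [0.65265921 0.14215551]
fenceR side [ 0.66275467 -0.16776522]
postside [ 0.5356057  -0.07271453]
railA top mid [0.48294937 0.23193484]
railB top mid [ 0.50642654 -0.02002697]
```

Call:
step_arm:
  deltas:
    - [0.033,-0.038,0,0,0,-0.01,1]
    - [0.066,-0.075,0,0,0,-0.02,1]
    - [0.099,-0.113,0,0,0,-0.03,1]
    - [0.132,-0.151,0,0,0,-0.04,1]
    - [0.165,-0.189,0,0,0,-0.05,1]
    - [0.198,-0.227,0,0,0,-0.06,1]
    - [0.231,-0.264,0,0,0,-0.07,1]
    - [0.264,-0.302,0,0,0,-0.08,1]
    - [0.297,-0.34,0,0,0,-0.09,1]
    - [0.33,-0.378,0,0,0,-0.094,1]
    - [0.363,-0.415,0,0,0,-0.094,1]
    - [0.396,-0.453,0,0,0,-0.094,1]
    - [0.413,-0.472,0,0,0,-0.094,1]
    - [0.413,-0.472,0.08,0,0,-0.094,1]
    - [0.413,-0.472,0.12,0,0,-0.094,1]
    - [0.413,-0.472,0.16,0,0,-0.094,1]
    - [0.413,-0.472,0.16,0,0,-0.094,1]
    - [0.413,-0.472,0.16,0,0,-0.094,1]
    - [0.413,-0.472,0.16,0,0,-0.094,1]

```text
time: 2.0
tool_pos: [0.442, 0.0094, 0.0817]
tool_rot: [0.001, 0.972, 0.233, 0.002]
contact_force: [0.5, -0.0, 1.1]
gripper_width: 0.0
```

```bash
python3 - <<'E'
from h import *
delta((.445,.01,.014),27)
look(1)
E
```

```text
t 2.0 now [0.442  0.0094 0.0817] F [ 0.5 -0.   1.1] w 0.0
d [0.0027 0.0006 0.0677] rot [ 0.0021 -0.0029 -0.0007]
```

View pics/v1.png

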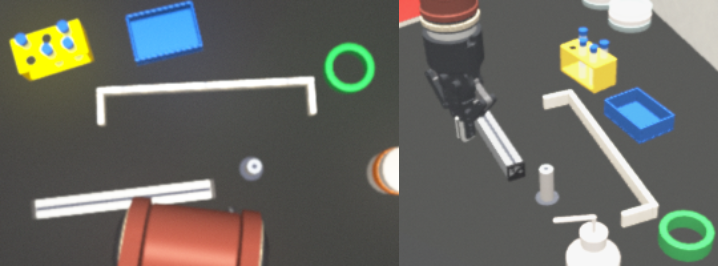

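Call:
step_arm:
  deltas:
    - [0.003,0,0.03,0,0,0,1]
    - [0.003,0,0.055,0,0,0,1]
    - [0.003,0,0.067,0,0,0,1]
    - [0.003,0,0.067,0,0,0,1]
    - [0.003,0,0.067,0,0,0,1]

```text
time: 2.6
tool_pos: [0.4443, 0.0108, 0.0138]
tool_rot: [0.0, 0.972, 0.233, 0.001]
contact_force: [-0.1, 0.2, -0.6]
gripper_width: 0.001
```

Call:
step_arm:
  deltas:
    - [0.013,0.007,0,0,0,0,1]
    - [0.027,0.013,0,0,0,0,1]
    - [0.032,0.0145,0,0,0,0,1]
    - [0.037,0.0155,0,0,0,0,1]
    - [0.042,0.0165,0,0,0,0,1]
    - [0.047,0.0175,0,0,0,0,1]
    - [0.052,0.0185,0,0,0,0,1]
    - [0.057,0.0195,0,0,0,0,1]
    - [0.062,0.0205,0,0,0,0,1]
    - [0.067,0.0215,0,0,0,0,1]
    - [0.072,0.0225,0,0,0,0,1]
    - [0.077,0.0235,0,0,0,0,1]
    - [0.082,0.0245,0,0,0,0,1]
    - [0.087,0.0255,0,0,0,0,1]
    - [0.087,0.0255,0,0,0,0,1]

```text
time: 4.1
tool_pos: [0.5332, 0.0282, 0.0123]
tool_rot: [-0.0, 0.972, 0.233, 0.001]
contact_force: [-0.5, 1.0, 1.4]
gripper_width: -0.002
```

```bash
python3 - <<'E'
from h import *
delta((.445,.01,.014),27)
look(2)
E
```

```text
t 4.1 now [0.5332 0.0282 0.0123] F [-0.5  1.   1.4] w -0.0
d [-0.0868 -0.0238 -0.0019] rot [ 0.0004 -0.0019 -0.0004]
```

View pics/v2.png

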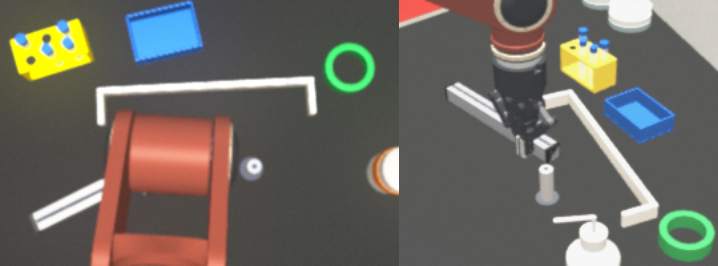

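Call:
step_arm:
  deltas:
    - [-0.02,0,0,0,0,0,1]
    - [-0.03,0,-0.02,0,0,0,1]
    - [-0.03,0,-0.06,0,0,0,1]
    - [-0.03,-0.04,-0.09,0,0,0,1]
    - [-0.03,-0.08,-0.09,0,0,0,1]
    - [-0.03,-0.12,-0.09,0,0,0,1]
    - [-0.03,-0.16,-0.09,0,0,0,1]
    - [-0.03,-0.2,-0.09,0,0,0,1]
    - [-0.02,-0.24,-0.09,0,0,0,1]
    - [-0.01,-0.28,-0.09,0,0,0,1]
    - [0,-0.3,-0.09,0,0,0,1]
    - [0,-0.3,-0.09,0,0,0,1]
    - [0,-0.3,-0.09,0,0,0,1]

```text
time: 5.5
tool_pos: [0.3959, 0.2953, 0.1022]
tool_rot: [0.0, 0.972, 0.234, 0.0]
contact_force: [-0.8, -0.2, 0.4]
gripper_width: 0.001
```

```bash
cat >> h.py <<'E'
BAY=np.array([.651,-.0125]);PSI=np.radians(1.6)
def tobay(p):
    d=np.array(p)-BAY;return np.array([d[0]*np.cos(PSI)+d[1]*np.sin(PSI),-d[0]*np.sin(PSI)+d[1]*np.cos(PSI)])
def rail(k):
    im=cv2.imread(f'pics/top{k}.png');hsv=cv2.cvtColor(im,cv2.COLOR_BGR2HSV)
    m=(hsv[...,2]>110)&(hsv[...,1]<70);m[:190]=0;m[:,400:]=0
    b,l=blobs('top',m,150)
    for i,st,ce in b:
        pts=np.argwhere(l==i)[:,::-1].astype(np.float32)
        w=np.array([ray('top',p,.026) for p in pts]).astype(np.float32)
        (c,(a,bb),_)=cv2.minAreaRect(w);bx=cv2.boxPoints(cv2.minAreaRect(w))
        e=sorted([(bx[j]+bx[(j+1)%4])/2 for j in range(4)],key=lambda q:-np.linalg.norm(q-c))[:2]
        e=sorted(e,key=lambda q:-q[1]);d=e[1]-e[0]
        print('A',e[0].round(4),'B',e[1].round(4),'L,W',round(a,3),round(bb,3),'yaw',np.degrees(np.arctan2(d[0],-d[1])).round(1),'bayA',tobay(e[0]).round(3),'bayB',tobay(e[1]).round(3))
E
python3 - <<'E'
from h import *
look(3);rail(3);delta((.4,.3,.013),27)
E
```

```text
A [0.6227 0.1485] B [0.6207 0.0541] L,W 0.094 0.047 yaw -1.2 bayA [-0.024  0.162] bayB [-0.028  0.067]
A [0.4626 0.2355] B [0.5719 0.0024] L,W 0.03 0.257 yaw 25.1 bayA [-0.181  0.253] bayB [-0.079  0.017]
A [ 0.533  -0.0567] B [ 0.5323 -0.089 ] L,W 0.032 0.032 yaw -1.2 bayA [-0.119 -0.041] bayB [-0.121 -0.073]Traceback (most recent call last):
  File "<stdin>", line 2, in <module>
  File "h.py", line 29, in rail
    w=np.array([ray('top',p,.026) for p in pts]).astype(np.float32)
                ~~~^^^^^^^^^^^^^^
  File "h.py", line 4, in ray
    c=manip.get_calibration(n); f=210/np.tan(np.radians(c['fov_y']/2))
ValueError: time passes only in moves, steps and waits
```

View pics/v3.png

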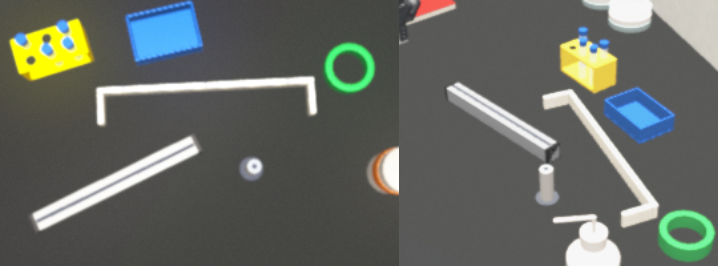

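```bash
sed -i 's/    c=manip.get_calibration(n); f=/    c=CAL.setdefault(n,None) or CAL.__setitem__(n,manip.get_calibration(n)) or CAL[n]; f=/; s/^from plant import manip/from plant import manip\nCAL={}/' h.py
python3 - <<'E'
from h import *
rail(3);delta((.4456,.2717,.013),25.1)
E
```

```text
A [0.6227 0.1485] B [0.6207 0.0541] L,W 0.094 0.047 yaw -1.2 bayA [-0.024  0.162] bayB [-0.028  0.067]
A [0.4626 0.2355] B [0.5719 0.0024] L,W 0.03 0.257 yaw 25.1 bayA [-0.181  0.253] bayB [-0.079  0.017]
A [ 0.533  -0.0567] B [ 0.5323 -0.089 ] L,W 0.032 0.032 yaw -1.2 bayA [-0.119 -0.041] bayB [-0.121 -0.073]
A [0.4322 0.4457] B [0.3294 0.3834] L,W 0.12 0.046 yaw -58.8 bayA [-0.206  0.464] bayB [-0.31   0.405]
A [0.3895 0.3154] B [0.4175 0.3019] L,W 0.029 0.031 yaw 64.1 bayA [-0.252  0.335] bayB [-0.225  0.321]
t 5.6 now [0.3961 0.2944 0.1021] F [-0.2  0.2 -0.2] w -0.0
d [0.0339 0.0426 0.0891] rot [0.0001 0.0002 0.0318]
```

Call:
step_arm:
  deltas:
    - [0.017,0.02,0.02,0,0,0.016,1]
    - [0.034,0.0425,0.04,0,0,0.032,1]
    - [0.034,0.0425,0.07,0,0,0.032,1]
    - [0.034,0.0425,0.089,0,0,0.032,1]
    - [0.034,0.0425,0.089,0,0,0.032,1]
    - [0.034,0.0425,0.089,0,0,0.032,1]

```text
time: 6.2
tool_pos: [0.4457, 0.2719, 0.0134]
tool_rot: [0.0, 0.976, 0.217, -0.0]
contact_force: [1.1, 0.8, 0.8]
gripper_width: 0.0
```

Call:
step_arm:
  deltas:
    - [0,0.01,0,0,0,0,1]
    - [0,0.018,0,0,0,0,1]
    - [0,0.023,0,0,0,0,1]
    - [0,0.028,0,0,0,0,1]
    - [0,0.033,0,0,0,0,1]
    - [0,0.038,0,0,0,0,1]
    - [0,0.043,0,0,0,0,1]
    - [0,0.048,0,0,0,0,1]
    - [0,0.053,0,0,0,0,1]
    - [0,0.058,0,0,0,0,1]
    - [0,0.063,0,0,0,0,1]
    - [0,0.068,0,0,0,0,1]
    - [0,0.073,0,0,0,0,1]
    - [0,0.078,0,0,0,0,1]
    - [0,0.083,0,0,0,0,1]
    - [0,0.088,0,0,0,0,1]
    - [0,0.093,0,0,0,0,1]
    - [0,0.098,0,0,0,0,1]
    - [0,0.103,0,0,0,0,1]
    - [0,0.103,0,0,0,0,1]

```text
time: 8.2
tool_pos: [0.4901, 0.1799, 0.0143]
tool_rot: [-0.001, 0.976, 0.217, 0.001]
contact_force: [-0.9, 3.2, 2.9]
gripper_width: 0.002
```

```bash
python3 - <<'E'
from h import *
look(4);delta((.4456,.2717,.013),25.1);rail(4)
E
```

```text
t 8.3 now [0.49   0.1798 0.014 ] F [-0.4  2.9  2.2] w -0.0
d [-0.0011 -0.1021  0.001 ] rot [-0.0001 -0.0017  0.0006]
A [0.6227 0.1485] B [0.6207 0.0541] L,W 0.094 0.047 yaw -1.2 bayA [-0.024  0.162] bayB [-0.028  0.067]
A [0.5005 0.1629] B [ 0.6072 -0.0663] L,W 0.036 0.253 yaw 25.0 bayA [-0.146  0.18 ] bayB [-0.045 -0.053]
A [0.5579 0.1904] B [0.4613 0.1692] L,W 0.099 0.016 yaw -77.6 bayA [-0.087  0.205] bayB [-0.185  0.187]
A [ 0.533  -0.0567] B [ 0.5323 -0.089 ] L,W 0.032 0.032 yaw -1.2 bayA [-0.119 -0.041] bayB [-0.121 -0.073]
```

View pics/v4.png

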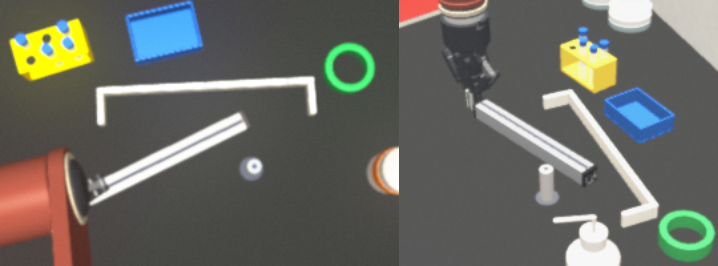

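Call:
step_arm:
  deltas:
    - [0,0.005,0.001,0,0,0,1]
    - [0,0.01,0.001,0,0,0,1]
    - [0,0.015,0.001,0,0,0,1]
    - [0,0.02,0.001,0,0,0,1]
    - [0,0.025,0.001,0,0,0,1]
    - [0,0.03,0.001,0,0,0,1]
    - [0,0.035,0.001,0,0,0,1]
    - [0,0.04,0.001,0,0,0,1]
    - [0,0.045,0.001,0,0,0,1]
    - [0,0.05,0.001,0,0,0,1]
    - [0,0.055,0.001,0,0,0,1]
    - [0,0.06,0.001,0,0,0,1]
    - [0,0.064,0.001,0,0,0,1]
    - [0,0.067,0.001,0,0,0,1]
    - [0,0.07,0.001,0,0,0,1]
    - [0,0.07,0.001,0,0,0,1]

```text
time: 9.9
tool_pos: [0.5192, 0.1168, 0.0129]
tool_rot: [-0.001, 0.976, 0.218, 0.0]
contact_force: [-1.9, 5.1, 4.4]
gripper_width: -0.006
```

```bash
python3 - <<'E'
from h import *
look(5);delta((.4456,.2717,.013),25.1);rail(5)
E
```

```text
t 10.0 now [0.5192 0.1168 0.0128] F [-1.3  5.3  4.7] w 0.0
d [-8.000e-04 -1.715e-01 -1.000e-04] rot [-0.001  -0.0007  0.0008]
A [0.6227 0.1485] B [0.6206 0.0522] L,W 0.096 0.047 yaw -1.2 bayA [-0.024  0.162] bayB [-0.029  0.066]
A [0.5381 0.0753] B [ 0.6333 -0.1294] L,W 0.031 0.226 yaw 24.9 bayA [-0.11   0.091] bayB [-0.021 -0.116]
A [ 0.533  -0.0567] B [ 0.5323 -0.089 ] L,W 0.032 0.032 yaw -1.2 bayA [-0.119 -0.041] bayB [-0.121 -0.073]
```

View pics/v5.png

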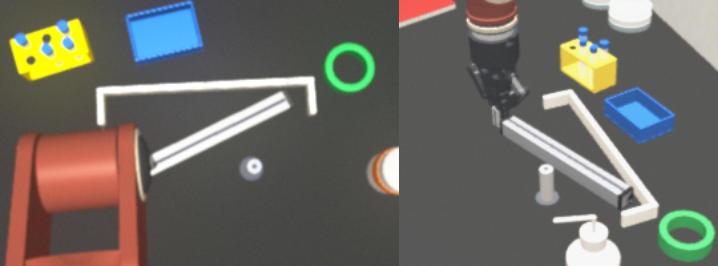

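Call:
step_arm:
  deltas:
    - [0,0.004,0,0,0,0,1]
    - [0,0.008,0,0,0,0,1]
    - [0,0.008,0,0,0,0,1]
    - [0,-0.005,0,0,0,0,1]
    - [0,-0.015,0,0,0,0,1]
    - [-0.02,-0.015,0,0,0,0,1]
    - [-0.05,-0.015,0,0,0,0,1]
    - [-0.05,0.02,0,0,0,0,1]
    - [-0.05,0.055,0,0,0,0,1]
    - [-0.05,0.093,0,0,0,0,1]
    - [-0.05,0.093,0,0,0,0,1]
    - [-0.05,0.093,0,0,0,0,1]

```text
time: 11.2
tool_pos: [0.5129, 0.0107, 0.0119]
tool_rot: [-0.0, 0.976, 0.217, -0.001]
contact_force: [0.5, 0.2, -0.6]
gripper_width: -0.001
```

```bash
python3 - <<'E'
from h import *
look(6);rail(6)
def w(u,v): return BAY+np.array([u*np.cos(PSI)-v*np.sin(PSI),u*np.sin(PSI)+v*np.cos(PSI)])
# rail about B pivot (-.016,-.126), push 190 mm from B
for th in (23.4,12,4):
    t=np.radians(th);p=np.array([-.016,-.126])+.19*np.array([-np.sin(t),np.cos(t)])-.0245*np.array([np.cos(t),np.sin(t)])
    q=w(*p);print(th,p);delta((q[0],q[1],.013),th+1.6)
E
```

```text
A [0.6227 0.1485] B [0.6206 0.0522] L,W 0.096 0.047 yaw -1.2 bayA [-0.024  0.162] bayB [-0.029  0.066]
A [0.571 0.005] B [ 0.6355 -0.1371] L,W 0.032 0.156 yaw 24.4 bayA [-0.079  0.02 ] bayB [-0.019 -0.124]
23.4 [-0.11394309  0.03864326]
t 11.3 now [0.5123 0.0117 0.0117] F [-0.6  0.1 -0.6] w 0.0
d [ 0.0263 -0.0001 -0.0014] rot [-0.0008  0.0013  0.0035]
12 [-0.07946784  0.05475421]
t 11.3 now [0.5123 0.0117 0.0117] F [-0.6  0.1 -0.6] w 0.0
d [ 0.0643 -0.0011 -0.0014] rot [-0.0007  0.0014  0.2024]
4 [-0.05369405  0.06182814]
t 11.3 now [0.5123 0.0117 0.0117] F [-0.6  0.1 -0.6] w 0.0
d [ 0.0908  0.0028 -0.0015] rot [-0.0006  0.0015  0.3421]
```

View pics/v6.png

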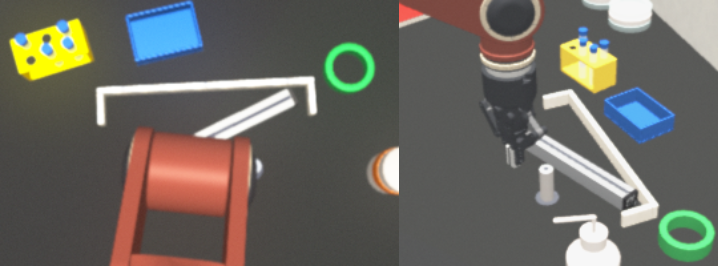

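Call:
step_arm:
  deltas:
    - [0.01,0,-0.001,0,0,0,1]
    - [0.02,0,-0.001,0,0,0,1]
    - [0.026,0,-0.001,0,0,0.003,1]
    - [0.031,0,-0.001,0,0,0.03,1]
    - [0.036,-0.001,-0.001,0,0,0.055,1]
    - [0.041,-0.001,-0.001,0,0,0.08,1]
    - [0.046,-0.001,-0.001,0,0,0.107,1]
    - [0.051,-0.001,-0.001,0,0,0.132,1]
    - [0.056,-0.001,-0.001,0,0,0.158,1]
    - [0.061,-0.001,-0.001,0,0,0.184,1]
    - [0.066,-0.001,-0.001,0,0,0.21,1]
    - [0.071,0,-0.001,0,0,0.237,1]
    - [0.076,0,-0.001,0,0,0.263,1]
    - [0.081,0.001,-0.001,0,0,0.29,1]
    - [0.086,0.002,-0.001,0,0,0.316,1]
    - [0.091,0.003,-0.001,0,0,0.342,1]
    - [0.091,0.003,-0.001,0,0,0.342,1]

```text
time: 13.0
tool_pos: [0.5973, 0.0473, 0.0132]
tool_rot: [-0.0, 0.999, 0.049, -0.0]
contact_force: [-0.9, 0.8, -0.6]
gripper_width: 0.002
```

```bash
python3 - <<'E'
from h import *
look(7);rail(7)
s=manip.state();print(tobay(s['tool_pos'][:2]));delta(s['tool_pos'],1.6)
E
```

```text
A [ 0.6277 -0.023 ] B [ 0.6254 -0.1347] L,W 0.112 0.029 yaw -1.2 bayA [-0.024 -0.01 ] bayB [-0.029 -0.121]
A [ 0.533  -0.0567] B [ 0.5323 -0.089 ] L,W 0.032 0.032 yaw -1.2 bayA [-0.119 -0.041] bayB [-0.121 -0.073]
[-0.05202466  0.06105931]
t 13.1 now [0.5973 0.0471 0.0131] F [0.1 0.1 0.1] w 0.01
d [0. 0. 0.] rot [-0.     -0.0003  0.0698]
```

View pics/v7.png

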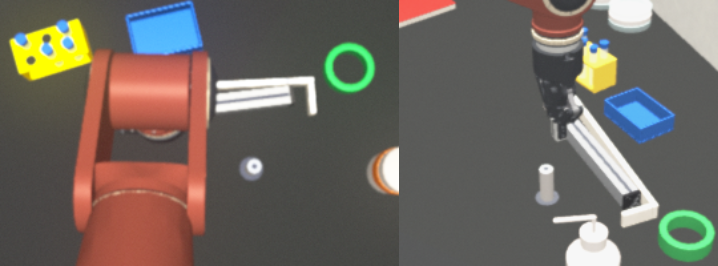

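Call:
step_arm:
  deltas:
    - [-0.015,0,0,0,0,0.03,1]
    - [-0.03,0,-0.02,0,0,0.07,1]
    - [-0.05,0,-0.06,0,0,0.07,1]
    - [-0.08,-0.03,-0.09,0,0,0.07,1]
    - [-0.11,-0.07,-0.09,0,0,0.07,1]
    - [-0.14,-0.11,-0.09,0,0,0.07,1]
    - [-0.17,-0.15,-0.09,0,0,0.07,1]
    - [-0.19,-0.19,-0.09,0,0,0.07,1]
    - [-0.19,-0.2,-0.09,0,0,0.07,1]
    - [-0.19,-0.2,-0.09,0,0,0.07,1]

```text
time: 14.1
tool_pos: [0.3884, 0.2286, 0.1036]
tool_rot: [-0.0, 1.0, 0.015, 0.001]
contact_force: [-0.4, 0.3, -0.3]
gripper_width: 0.002
```

```bash
python3 - <<'E'
from h import *
look(8);im=cv2.imread('pics/top8.png');cv2.imwrite('pics/z8.png',cv2.resize(im[150:270,180:390],None,fx=3.8,fy=3.8,interpolation=cv2.INTER_CUBIC))
delta((.5,0,.1),1.6)
E
```

```text
t 14.2 now [0.3893 0.227  0.1035] F [-0.2 -0.2 -1.4] w -0.0
d [0.1046 0.2299 0.0037] rot [ 0.0004 -0.0008 -0.001 ]
```

View pics/z8.png

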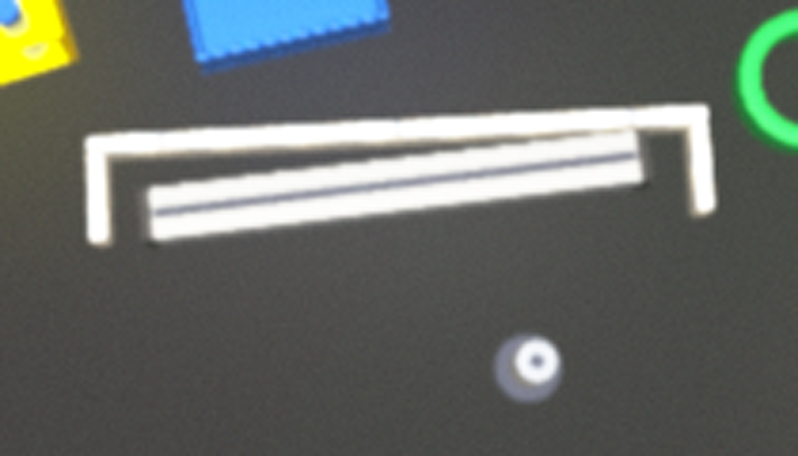

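```bash
cat >> h.py <<'E'
def w(u,v): return BAY+np.array([u*np.cos(PSI)-v*np.sin(PSI),u*np.sin(PSI)+v*np.cos(PSI)])
E
python3 - <<'E'
from h import *
for u in((219.2,206.6),(348.7,191.3)):print(tobay(ray('top',u,.026)))
q=w(-.095,.075);delta((*q,.013),1.6)
E
```

```text
[-0.03445964  0.12845836]
[-0.01695995 -0.12147962]
t 14.2 now [0.3893 0.227  0.1035] F [-0.2 -0.2 -1.4] w -0.0
d [0.16   0.1715 0.0907] rot [ 0.0004 -0.0008 -0.001 ]
```

Call:
step_arm:
  deltas:
    - [0.04,0.043,0,0,0,0,1]
    - [0.08,0.086,0,0,0,0,1]
    - [0.12,0.129,0,0,0,0,1]
    - [0.16,0.172,0.02,0,0,0,1]
    - [0.16,0.172,0.06,0,0,0,1]
    - [0.16,0.172,0.09,0,0,0,1]
    - [0.16,0.172,0.09,0,0,0,1]
    - [0.16,0.172,0.09,0,0,0,1]

```text
time: 15.0
tool_pos: [0.553, 0.0579, 0.0125]
tool_rot: [0.0, 1.0, 0.012, -0.001]
contact_force: [-0.3, 0.5, 0.4]
gripper_width: 0.003
```

Call:
step_arm:
  deltas:
    - [0.015,0,0,0,0,0,1]
    - [0.03,0,0,0,0,0,1]
    - [0.035,0,0,0,0,0,1]
    - [0.04,0,0,0,0,0,1]
    - [0.044,0,0,0,0,0,1]
    - [0.048,0,0,0,0,0,1]
    - [0.051,0,0,0,0,0,1]
    - [0.054,0,0,0,0,0,1]
    - [0.056,0,0,0,0,0,1]
    - [0.058,0,0,0,0,0,1]
    - [0.058,0,0,0,0,0,1]

```text
time: 16.1
tool_pos: [0.6113, 0.0613, 0.0132]
tool_rot: [-0.0, 1.0, 0.013, 0.0]
contact_force: [-3.0, 1.0, 1.4]
gripper_width: 0.001
```

```bash
python3 - <<'E'
from h import *
s=manip.state();print(tobay(s['tool_pos'][:2]));delta(s['tool_pos'],1.6)
E
```

```text
[-0.03760544  0.07486982]
t 16.1 now [0.6113 0.0613 0.0132] F [-3.   1.   1.4] w 0.0
d [0. 0. 0.] rot [-0.0001 -0.0005 -0.0011]
```

Next I'll push 2 mm at a time, watching the force for the fence.

Call:
step_arm:
  deltas:
    - [0.001,0,0,0,0,0,1]
    - [0.002,0,0,0,0,0,1]
    - [0.002,0,0,0,0,0,1]

```text
time: 16.4
tool_pos: [0.6116, 0.0613, 0.0132]
tool_rot: [0.0, 1.0, 0.013, -0.002]
contact_force: [-9.3, 0.1, 6.2]
gripper_width: -0.002
```

Call:
step_arm:
  deltas:
    - [0.001,0,0,0,0,0,1]
    - [0.0015,0,0,0,0,0,1]
    - [0.0015,0,0,0,0,0,1]

```text
time: 16.7
tool_pos: [0.6116, 0.0613, 0.0132]
tool_rot: [0.0, 1.0, 0.014, -0.004]
contact_force: [-15.0, -0.2, 12.1]
gripper_width: 0.004
```

Call:
step_arm:
  deltas:
    - [-0.015,0,0,0,0,0,1]
    - [-0.03,0,-0.02,0,0,0,1]
    - [-0.06,-0.01,-0.06,0,0,0,1]
    - [-0.1,-0.05,-0.09,0,0,0,1]
    - [-0.14,-0.09,-0.09,0,0,0,1]
    - [-0.18,-0.13,-0.09,0,0,0,1]
    - [-0.21,-0.16,-0.09,0,0,0,1]
    - [-0.21,-0.17,-0.09,0,0,0,1]
    - [-0.21,-0.17,-0.09,0,0,0,1]

```text
time: 17.6
tool_pos: [0.3991, 0.2277, 0.1035]
tool_rot: [-0.001, 1.0, 0.016, 0.001]
contact_force: [0.4, 0.4, 0.1]
gripper_width: 0.002
```

```bash
python3 - <<'E'
from h import *
look(9);im=cv2.imread('pics/top9.png');cv2.imwrite('pics/z9.png',cv2.resize(im[150:270,180:390],None,fx=3.8,fy=3.8,interpolation=cv2.INTER_CUBIC))
im=cv2.imread('pics/side9.png');cv2.imwrite('pics/zs9.png',cv2.resize(im[160:300,240:380],None,fx=4,fy=4,interpolation=cv2.INTER_CUBIC))
q=w(-.085,-.06);delta((*q,.1),1.6)
E
```

```text
t 17.7 now [0.4007 0.2259 0.1037] F [ 0.1 -0.7 -0. ] w -0.0
d [0.1584 0.3054 0.004 ] rot [-0.0001 -0.0025  0.0003]
```

View pics/z9.png

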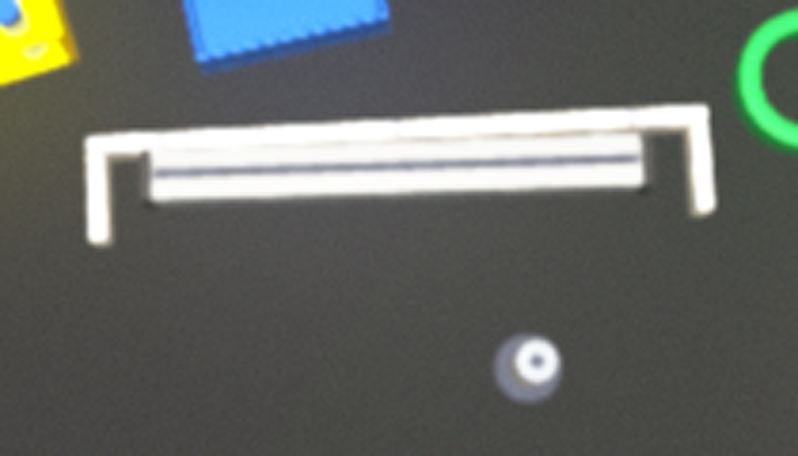

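View pics/zs9.png

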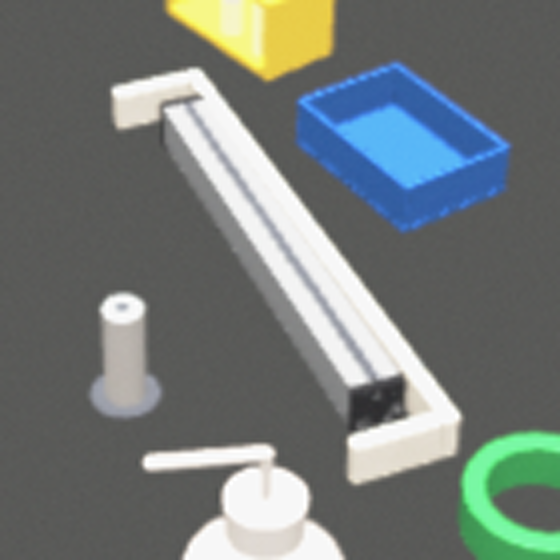

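The zoomed view shows end A flush at the left. End B, at about (640,160), still has a gap of about 5 mm, and the rail is centred to about 2 mm. I'll push near B next.

```bash
python3 - <<'E'
from h import *
q=w(-.075,-.085);delta((*q,.013),1.6)
E
```

```text
t 17.7 now [0.4007 0.2259 0.1037] F [ 0.1 -0.7 -0. ] w -0.0
d [0.1682 0.3304 0.0911] rot [-0.0001 -0.0025  0.0003]
```

Call:
step_arm:
  deltas:
    - [0.02,0.04,0,0,0,0,1]
    - [0.041,0.08,0,0,0,0,1]
    - [0.061,0.12,0,0,0,0,1]
    - [0.082,0.16,0,0,0,0,1]
    - [0.102,0.2,0,0,0,0,1]
    - [0.122,0.24,0,0,0,0,1]
    - [0.143,0.28,0,0,0,0,1]
    - [0.163,0.32,0,0,0,0,1]
    - [0.168,0.33,0,0,0,0,1]
    - [0.168,0.33,0,0,0,0,1]
    - [0.168,0.33,0.03,0,0,0,1]
    - [0.168,0.33,0.06,0,0,0,1]
    - [0.168,0.33,0.09,0,0,0,1]
    - [0.168,0.33,0.09,0,0,0,1]
    - [0.168,0.33,0.09,0,0,0,1]

```text
time: 19.2
tool_pos: [0.576, -0.0988, 0.0128]
tool_rot: [-0.0, 1.0, 0.014, -0.001]
contact_force: [-1.2, 0.6, 1.1]
gripper_width: 0.002
```

Call:
step_arm:
  deltas:
    - [0.01,0,0,0,0,0,1]
    - [0.02,0,0,0,0,0,1]
    - [0.026,0,0,0,0,0,1]
    - [0.03,0,0,0,0,0,1]
    - [0.033,0,0,0,0,0,1]
    - [0.035,0,0,0,0,0,1]
    - [0.037,0,0,0,0,0,1]
    - [0.037,0,0,0,0,0,1]

```text
time: 20.0
tool_pos: [0.6136, -0.0988, 0.0132]
tool_rot: [-0.0, 1.0, 0.013, -0.0]
contact_force: [-2.0, -0.6, 0.4]
gripper_width: -0.001
```

Call:
step_arm:
  deltas:
    - [0.001,0,0,0,0,0,1]
    - [0.002,0,0,0,0,0,1]
    - [0.002,0,0,0,0,0,1]

```text
time: 20.3
tool_pos: [0.6157, -0.0988, 0.0132]
tool_rot: [0.0, 1.0, 0.013, -0.0]
contact_force: [-1.9, -0.5, 0.2]
gripper_width: -0.003
```

Call:
step_arm:
  deltas:
    - [0.001,0,0,0,0,0,1]
    - [0.002,0,0,0,0,0,1]
    - [0.002,0,0,0,0,0,1]

```text
time: 20.6
tool_pos: [0.6171, -0.0987, 0.0131]
tool_rot: [-0.0, 1.0, 0.013, -0.001]
contact_force: [-4.9, 0.1, 3.1]
gripper_width: 0.001
```

Call:
step_arm:
  deltas:
    - [0.001,0,0,0,0,0,1]
    - [0.001,0,0,0,0,0,1]

```text
time: 20.8
tool_pos: [0.6171, -0.0987, 0.0132]
tool_rot: [-0.0, 1.0, 0.014, -0.003]
contact_force: [-8.6, -0.5, 6.0]
gripper_width: 0.003
```

Call:
step_arm:
  deltas:
    - [-0.01,0,0,0,0,0,1]
    - [-0.025,0,0,0,0,0,1]
    - [-0.04,0,-0.02,0,0,0,1]
    - [-0.04,0,-0.06,0,0,0,1]
    - [-0.05,-0.03,-0.09,0,0,0,1]
    - [-0.08,-0.07,-0.1,0,0,0,1]
    - [-0.1,-0.11,-0.1,0,0,0,1]
    - [-0.12,-0.15,-0.1,0,0,0,1]
    - [-0.14,-0.19,-0.1,0,0,0,1]
    - [-0.16,-0.23,-0.1,0,0,0,1]
    - [-0.18,-0.27,-0.1,0,0,0,1]
    - [-0.2,-0.31,-0.1,0,0,0,1]
    - [-0.21,-0.33,-0.1,0,0,0,1]
    - [-0.21,-0.33,-0.1,0,0,0,1]

```text
time: 22.2
tool_pos: [0.3989, 0.2278, 0.1133]
tool_rot: [-0.001, 1.0, 0.016, 0.001]
contact_force: [0.9, -0.1, -0.4]
gripper_width: -0.002
```

```bash
python3 - <<'E'
from h import *
look(10);im=cv2.imread('pics/top10.png');cv2.imwrite('pics/z10.png',cv2.resize(im[150:270,180:390],None,fx=3.8,fy=3.8,interpolation=cv2.INTER_CUBIC))
im=cv2.imread('pics/side10.png');cv2.imwrite('pics/zs10.png',cv2.resize(im[160:300,240:380],None,fx=4,fy=4,interpolation=cv2.INTER_CUBIC))
delta((.5,0,.1),1.6)
a,b=[cv2.imread(f'pics/top{k}.png').astype(int) for k in (0,10)]
d=(abs(a-b).max(2)>60).astype(np.uint8)
for n,(x,y,ww,h) in dict(bottle=(400,220,70,60),tape=(368,145,50,50),rack=(130,128,75,58),box=(220,115,70,55)).items(): print(n,d[y:y+h,x:x+ww].sum())
E
```

```text
t 22.3 now [0.4003 0.2258 0.1134] F [0.5 1.2 0.6] w 0.0
d [0.0934 0.2285 0.0135] rot [-0.0003 -0.0014  0.0001]
bottle 0
tape 0
rack 0
box 0
```

View pics/z10.png

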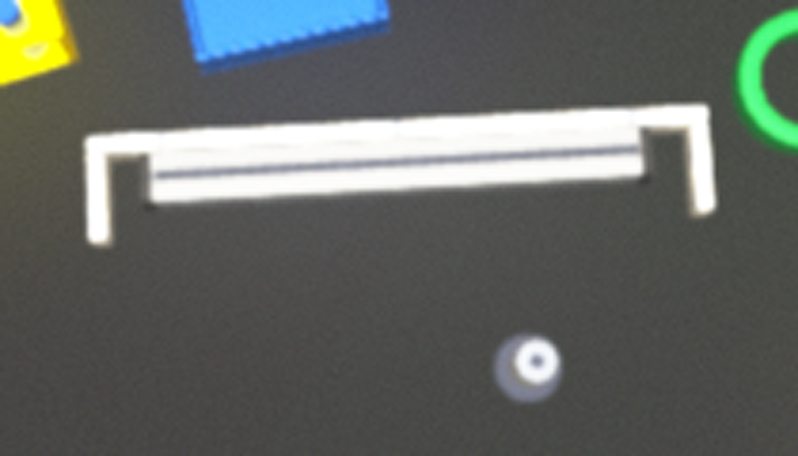

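View pics/zs10.png

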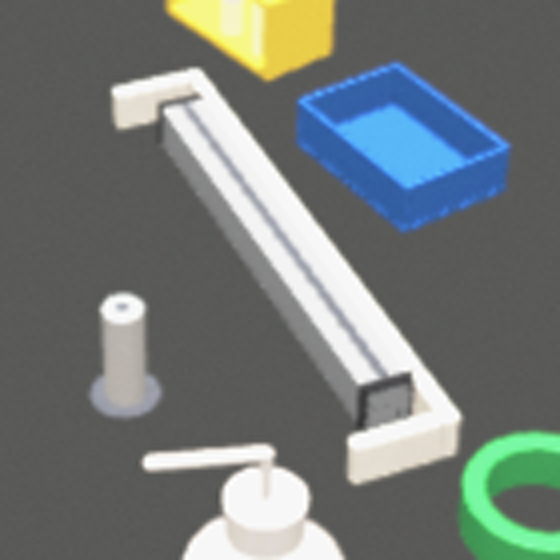

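Both views show the rail flat against the fence: the groove runs at -3.1° in the image and the fence at -2.95°. The gaps to the side walls are even, the tool is clear, and the other objects look unchanged from the first picture.

```bash
python3 -c "
from plant import manip
print(manip.job_done())"
```

```text
the job is handed in; nothing more can be done
None
```

The rail is home in the bay, and I handed the job in at about 22 s of the 58 s allowed.

**What I did:** I used only the shut fingertips.
1. I pushed end B forward, which turned the rail to about 25°.
2. I pushed it lengthwise from end A, past the post and into the bay.
3. I swung end A in, then pressed near A and then near B against the fence until the force rose. The peak force readings were about 19 N near A and 10 N near B.

**Last checks:**
- **Against the fence:** in the top view the rail's groove and the fence agree to about 0.1°. Both ends looked flush, with no visible gap; I judged this by eye from the pictures.
- **Centred:** the middle of the rail is about 2 mm from the middle of the bay.
- **Not lifted:** the rail looked flat on the bench in every picture.
- **Other objects:** comparing the first and last top pictures showed no change at the bottle, tape roll, tube rack or sample box.
- **Robot:** the tool is raised about 10 cm, away from everything.

After the press near A, end B had a gap of about 5 mm, which the press near B closed. Tool positions at the two final presses gave a fence angle of about 2.0°, against 1.6° from the camera; that is within the calibration error. No other check disagreed.

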